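# Set the drilling jig and hold the steel bush in it

### The job

Get the drilling jig ready: first move it over the top of the wooden work board until its fence lies flush against the board's near edge. Two black drill bushes look alike, but one is hardened steel and the other only aluminium, which a drill would ruin: lift each in turn clear of the bench to feel which is heavier, set the lighter one back upright on the bench, and put the heavier one fully home in the jig's bore. Finish while still gripping it and pressing it gently down in the bore (about 10 N), as for drilling, with the fence still flush; the tall glue bottle must stay standing.

Things in the scene. Friction and masses are not known exactly. Their poses are not given: they have to be found in the camera images.
- work_edge (a point): the work: a wooden board 90 x 150 x 22 mm on a plywood drilling board (190 x 200 x 15 mm, a low stop strip behind the work); both are fixed to the bench. This point: middle of the work's near upper edge, 37 mm above the bench; x level, square to that edge, away from the robot over the work, y along the edge, z up
- jig_fence (a point): loose drilling jig, 0.65 kg, on top of the work: aluminium plate 88 x 120 x 22 mm; along its near side a wooden fence, 14 mm thick, 120 mm long, hanging 14 mm below the plate. This point: middle of the fence's inner face, level with the plate's underside; x over the plate, y along the fence, z up. It starts 12 to 20 mm short of the edge, askew; sliding takes 5 to 12 N, less when eased up
- jig_grip (a point): centre of the jig's hand grip: the fence rises over its middle 64 mm, 14 mm thick, to 36 mm above the plate's top. This point: mid-thickness, 7 mm in front of the fence's inner face, 23 mm above the plate's top (45 mm above its underside), 13 mm under the grip's top; axes as jig_fence
- jig_bore (a point): mouth of the jig's bore: round, upright, 30 mm across, right through the plate. This point: on its axis at the plate's top face, 54 mm from the fence's inner face; axes as jig_fence. A bush is home when its head's underside rests on the plate
- bush_1_c (a point): matt black drill bush standing upright, alike but for its weight: turned head 44 mm across and 34 mm tall over a round spigot 28 mm across, 20 mm long, whose last 5 mm taper to 21 mm; 54 mm tall in all. This point: on its axis, half-way up, 27 mm above the foot, 7 mm above the head's underside; z up the axis. Grip the head's upper half, so that the fingertips stay above its underside
- bush_2_c (a point): matt black drill bush standing upright, alike but for its weight: turned head 44 mm across and 34 mm tall over a round spigot 28 mm across, 20 mm long, whose last 5 mm taper to 21 mm; 54 mm tall in all. This point: on its axis, half-way up, 27 mm above the foot, 7 mm above the head's underside; z up the axis. Grip the head's upper half, so that the fingertips stay above its underside
- bush_1: the same bush as bush_1_c; origin at the centre of its foot, z up its axis. One of the two bushes weighs 0.40 to 0.52 kg, the other 0.13 to 0.22 kg; which one stands in which place varies
- bush_2: the same bush as bush_2_c; origin at the centre of its foot, z up its axis. One of the two bushes weighs 0.40 to 0.52 kg, the other 0.13 to 0.22 kg; which one stands in which place varies
- jig: the drilling jig; origin and axes as jig_fence
- glue_tall: white squeeze bottle of glue with a long conical tip, 48 mm across, 154 mm tall, loose, to be left standing; origin at the centre of its foot
Things that resemble listed ones, but are neither listed nor needed, are in the scene too. Leave any pink or turquoise look-alike of the bush_2 alone.

How it is judged (in metres and radians):
On the way, in this order (a step that is already met when the one before it is completed fails the run):
1. the jig lies on the work with its fence flush against the near edge (x of jig_fence in the frame of work_edge between -0.0025 and 0.0025 m and y of jig_fence in the frame of work_edge between -0.03 and 0.03 m and z of jig_fence in the frame of work_edge between -0.002 and 0.002 m and angle between the x axis of jig_fence and the x axis of work_edge, either way round below 0.03 rad), for 0.3 s.
2. the lighter bush is lifted clear of the bench in the fingers while the heavier one (over 3 N) stands (((height (world z) of bush_1_c above 0.042 m and contact force between the fingers and bush_1 above 1 N and contact force between bush_1 and jig below 0.1 N and height (world z) of bush_2_c between 0.023 and 0.031 m and angle between bush_2's own z axis and vertical below 0.1 rad and contact force between the fingers and bush_2 below 0.1 N and contact force between bush_2 and anything else above 3 N) or (height (world z) of bush_2_c above 0.042 m and contact force between the fingers and bush_2 above 1 N and contact force between bush_2 and jig below 0.1 N and height (world z) of bush_1_c between 0.023 and 0.031 m and angle between bush_1's own z axis and vertical below 0.1 rad and contact force between the fingers and bush_1 below 0.1 N and contact force between bush_1 and anything else above 3 N))), for 0.2 s.
3. the heavier bush is lifted clear of the bench in the fingers while the lighter one (under 3 N) stands (((height (world z) of bush_1_c above 0.042 m and contact force between the fingers and bush_1 above 1 N and contact force between bush_1 and jig below 0.1 N and height (world z) of bush_2_c between 0.023 and 0.031 m and angle between bush_2's own z axis and vertical below 0.1 rad and contact force between the fingers and bush_2 below 0.1 N and contact force between bush_2 and anything else below 3 N) or (height (world z) of bush_2_c above 0.042 m and contact force between the fingers and bush_2 above 1 N and contact force between bush_2 and jig below 0.1 N and height (world z) of bush_1_c between 0.023 and 0.031 m and angle between bush_1's own z axis and vertical below 0.1 rad and contact force between the fingers and bush_1 below 0.1 N and contact force between bush_1 and anything else below 3 N))), for 0.2 s.
At the end, for the whole second after the job is handed in: Heavier bush gripped, pressed into the bore with over 6 N, head within 1.5 mm of the plate, 3 mm and 0.05 rad of the bore's axis; fence within 2.5 mm and 0.03 rad of flush, 30 mm of the edge's middle, jig flat on the work; lighter bush upright, released on the bench; glue bottle standing (all of step 1 and ((horizontal distance between bush_1_c and jig_bore below 0.003 m and z of bush_1_c in the frame of jig_bore between 0.004 and 0.0085 m and angle between the z axis of bush_1_c and the z axis of jig_bore, either way round below 0.05 rad and contact force between the fingers and bush_1 above 3 N and contact force between bush_1 and jig above 6 N and height (world z) of bush_2_c between 0.023 and 0.031 m and angle between bush_2's own z axis and vertical below 0.1 rad and contact force between the fingers and bush_2 below 0.1 N and linear speed of bush_2 below 0.02 m/s and contact force between bush_2 and anything else below 3 N) or (horizontal distance between bush_2_c and jig_bore below 0.003 m and z of bush_2_c in the frame of jig_bore between 0.004 and 0.0085 m and angle between the z axis of bush_2_c and the z axis of jig_bore, either way round below 0.05 rad and contact force between the fingers and bush_2 above 3 N and contact force between bush_2 and jig above 6 N and height (world z) of bush_1_c between 0.023 and 0.031 m and angle between bush_1's own z axis and vertical below 0.1 rad and contact force between the fingers and bush_1 below 0.1 N and linear speed of bush_1 below 0.02 m/s and contact force between bush_1 and anything else below 3 N)) and angle between glue_tall's own z axis and vertical below 0.2 rad); the arm keeps its last pose, push and grip.
It fails at once if the tall glue bottle is knocked over (angle between glue_tall's own z axis and vertical above 0.5 rad).
It fails at once if the bush is rammed into the jig with more than 80 N (contact force between any of bush_1, bush_2 and jig above 80 N).
It also fails if it takes over 64 s, if anything falls off the work surface, if the arm or the gripper's body presses on something with over 40 N, if the wrist force passes 120 N, or if a joint passes its speed limit or range.

### The arm

A 6-joint arm with a two-finger parallel gripper is mounted at the origin on a cart in front of the work surface, level with it; the furniture and walls round the work are solid. World frame = base frame: x ahead of the robot, y to its left, z up, the work surface at z = 0. Lengths are in m, angles in degrees, forces in N, time in s.
With the tool pointing down it reaches from about 0.4 to 0.825 m from the base axis. Payload 7 kg.
Tool frame: the origin (TCP) lies between the finger pads; the fingertips stand 19 mm ahead of it and the grasp point (between the pads) is the TCP (r.finger_overhang is the distance from the TCP to the fingertips, in m); z points along the fingers, y is the direction in which the jaws open and shut (so a half turn about z gives the same grasp; the last joint's range is limited). The gripper opens to 88 mm and grips with 3 to 60 N. Pads are 19 mm wide; open, the fingers measure 130 mm over their backs; the gripper's body (78 mm by 193 mm) begins 47 mm behind the grasp point.
Start: joints at [-60.212, 20.546, 0.682, 0, -70.136, -16.507], TCP at [0.155, -0.657, 0.21] pointing down, gripper open.
Joint ranges: [-176.03, 176.03], [-82.01, 121.73], [-58.28, 71.71], [-173.87, 95.51], [-174.79, -0.11], [-173.66, 173.66]. Speed limits (degrees/s): [136.94, 136.94, 172.46, 180, 180, 180].

### API

Orientations are given as [roll, pitch, yaw] about the fixed x, y, z axes, in that order (R = Rz(yaw) Ry(pitch) Rx(roll)).
In Python, from plant import r, optics gives the robot as it stands. The module is installed in compiled form; this text tells all that it offers.
- The arm moves only by the tool step_arm, never from a script. Its argument "increments" is a list of rows, each an object of numbers: "tx", "ty", "tz": the shift along the world's x, y, z in mm; "ax", "ay", "az": the turn, a rotation vector about the world's x, y, z in degrees; "claw": the gripper command: -1 is shut, 1 is fully open, values between are in proportion. In form: [{"tx": .., "ty": .., "tz": .., "ax": .., "ay": .., "az": .., "claw": ..}, ...]. A call has 1 to 12 rows; each row shifts and turns the commanded pose from where the row before left it; what a row does not reach is not made up. A row lasts 1/10 s, in which the tool goes at most 50 mm and 8.59 degrees, less where a joint would pass 70% of its speed; a pose out of reach is approached as far as the arm can. A call with a gripper value outside its range is refused whole. The fingers move at their own pace and stop on an object; "newtons" is the grip in N (left out, the last holds). Time passes only in rows, so rows that do not move let the fingers close. It gives the time, the measured TCP pose, the force and the opening at its end, in the units of the state.
- r.get_state(): the state, without advancing time (a new reading comes with each control period).
- optics.capture(name): name is "side" or "top" or "wrist"; returns a dict with "image" (480x640x3 uint8, blue, green, red), "depth" (480x640 float32, m along the optical axis (not along the pixel's ray), 0 where there is no reading), "fx", "fy", "cx", "cy" (pixels), "R" (3x3) and "t" (3): a world point X has camera coordinates R X + t. Camera axes: x right, y down, z forward; pixel columns grow to the right and rows downward; lengths in m; the calibration is good to about 2 mm. The wrist camera is an equidistant fisheye: a pixel r from the principal point sees the ray r / f radians off the axis. A picture is of the moment at which its call begins.
- r.close_job(): hands the job in, once; it reports no verdict.
The state is a dict: "time_s": time; "joints": joint angles; "qd": joint speeds; "joint_torque": joint torques, N m; "tcp_pos": TCP position; "eef_rot": TCP orientation; "contact_force": force on the tool from outside, world axes, zero at the start; "moment": the same for the moment, N m; "gripper_width": finger opening in m.
Only numpy, scipy, OpenCV 4.12 (cv2) and the standard library are available. Lean on these libraries where they do the work, as an engineer would, in place of code of your own. Each camera call takes 0.05 s, during which the arm holds its last target. There are 200 camera calls.

## Working session

There is one attempt and no reset: what is moved stays moved. The work goes in short steps, Python scripts to look and compute and a tool call to move; the robot and the scene stay as the last step left them, time stands still between calls to the robot, and variables do not carry over. Pictures are saved under pics/ and viewed, about 8 in all and at most 12, crops included, and the job is handed in when it is done.

Besides the shell and the picture viewer there is one more tool, called after "Emit:" as name([rows], argument=value, ...), one row to a line, values as JSON. step_arm: Moves the arm, as the interface text tells. Its arguments: {"type":"object","properties":{"increments":{"type":"array","items":{"type":"object","properties":{"tx":{"type":"number"},"ty":{"type":"number"},"tz":{"type":"number"},"ax":{"type":"number"},"ay":{"type":"number"},"az":{"type":"number"},"claw":{"type":"number"}}}},"newtons":{"type":"number"}},"required":["increments"]}

```bash
mkdir -p pics
cat > h.py <<'E'
import numpy as np, cv2
from plant import r, optics
def cap(n,save=None):
    c=optics.capture(n)
    np.savez(f'/tmp/{save or n}.npz',**c)
    if save: cv2.imwrite(f'pics/{save}.png',c['image'])
    return c
def load(n): return dict(np.load(f'/tmp/{n}.npz'))
def cloud(c):
    v,u=np.mgrid[:480,:640]; d=c['depth']
    P=np.stack([(u-c['cx'])/c['fx']*d,(v-c['cy'])/c['fy']*d,d],-1)
    return (P-c['t'])@c['R']
E
python3 - <<'E'
from h import *
cap('top','top0');cap('side','side0')
print(r.get_state())
E
```

```text
{'time_s': 0.1, 'joints': array([-6.02111731e+01,  2.05887900e+01,  6.39263367e-01, -1.75669709e-02,
       -7.01357090e+01, -1.65070100e+01]), 'qd': array([-0.01327738, -0.06818454,  0.10457449,  0.01172088, -0.16119771,
        0.06118244]), 'joint_torque': array([-5.44575414e-04, -5.84164882e+01,  2.93748808e+01,  7.01536372e+00,
        1.02016755e-02, -4.61206275e-05]), 'tcp_pos': array([ 0.15494215, -0.65650478,  0.20920229]), 'eef_rot': array([ 1.79913585e+02, -8.38619726e-03, -1.66724158e+02]), 'contact_force': array([ 0.39130082,  1.36371191, -0.14226107]), 'moment': array([-0.04338772, -0.00912181, -0.02357623]), 'gripper_width': 0.08794182661218707}
```

View pics/top0.png

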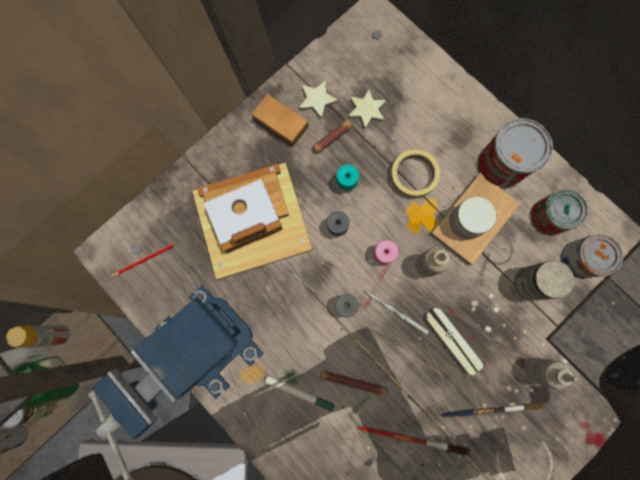

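View pics/side0.png

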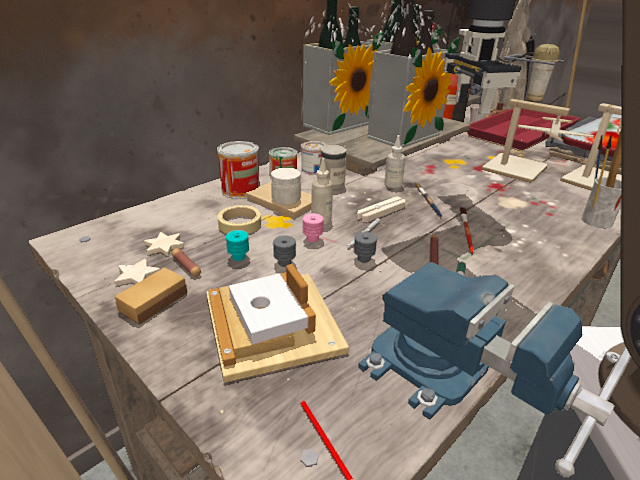

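The top view shows the jig at about (245,215), black bushes at (338,222) and (346,305), teal at (347,177), pink at (386,252), and bottles at (435,260) and (560,375). The side view agrees. Next I'll measure them.

Run:
```python
from h import *
np.set_printoptions(precision=4,suppress=True)
c=load('top0');P=cloud(c);im=c['image']
print(c['fx'],c['R'],c['t'])
for n,(u,v) in dict(b1=(338,222),b2=(346,305),teal=(347,177),pink=(386,252),g1=(435,260),g2=(560,375),jig=(265,215)).items():
    print(n,P[v,u])
    # head disc: points within z band, near
    d=np.linalg.norm(P[...,:2]-P[v,u,:2],axis=-1)
    m=(d<.05)&(P[...,2]>.045)&(P[...,2]<.065)
    if n in('b1','b2','teal','pink'):
        pts=P[m]; uv=np.argwhere(m)[:,::-1].astype(np.float32)
        (x,y),rad=cv2.minEnclosingCircle(pts[:,:2].astype(np.float32)); print('  ',m.sum(),x,y,rad,pts.mean(0))
    if n[0]=='g':
        m=(d<.06)&(P[...,2]>.03); q=P[m];print('  ',q.mean(0),q[:,2].max())
d=P[...,:2]-P[215,265,:2]
near=np.linalg.norm(d,axis=-1)<.16
for lo,hi in((.008,.02),(.03,.042),(.052,.066),(.085,.105)):
    m=near&(P[...,2]>lo)&(P[...,2]<hi); q=P[m]
    rc=cv2.minAreaRect(q[:,:2].astype(np.float32)); print(lo,hi,m.sum(),q[:,2].mean(),rc,cv2.boxPoints(rc).tolist())
big=cv2.resize(im[150:290,170:370],None,fx=4,fy=4,interpolation=cv2.INTER_CUBIC);cv2.imwrite('pics/crop.png',big)
```

```text
447.6605425641077 [[ 0.0245 -0.9995 -0.0214]
 [-0.9851 -0.0205 -0.1708]
 [ 0.1702  0.0253 -0.9851]] [-0.304   0.537   0.8227]
b1 [ 0.5843 -0.3253  0.022 ]
   403 0.5783928632736206 -0.3243030607700348 0.02230689860880375 [ 0.5777 -0.3242  0.0546]
b2 [ 0.4214 -0.3443  0.0037]
   425 0.4203987717628479 -0.343218058347702 0.02202652022242546 [ 0.4203 -0.3433  0.0549]
teal [ 0.6776 -0.3419  0.0228]
   397 0.6721606850624084 -0.3416646718978882 0.022657174617052078 [ 0.6711 -0.3416  0.0544]
pink [ 0.5265 -0.4212  0.0178]
   409 0.5236334204673767 -0.4172181189060211 0.021943559870123863 [ 0.5232 -0.4169  0.0548]
g1 [ 0.4986 -0.4925  0.1238]
   [ 0.5003 -0.495   0.0976] 0.1557214501025758
g2 [ 0.3107 -0.7014  0.1076]
   [ 0.3205 -0.7099  0.0767] 0.1404183804134258
jig [ 0.5869 -0.1847  0.0605]
0.008 0.02 4061 0.016305695024237492 ((0.5981355905532837, -0.1802588701248169), (0.19028717279434204, 0.265055775642395), 19.037036895751953) [[0.4649677574634552, -0.0860130712389946], [0.5514234304428101, -0.33657240867614746], [0.7313034534454346, -0.2745046615600586], [0.6448477506637573, -0.023
[... 280 characters left out ...]
4006023407], [0.6718966364860535, -0.03718653321266174]]
0.052 0.066 3122 0.05966943041715637 ((0.6000382900238037, -0.2037862241268158), (0.12814593315124512, 0.27124980092048645), 10.165597915649414) [[0.5130342245101929, -0.08159887790679932], [0.5609080791473389, -0.34859055280685425], [0.6870423555374146, -0.3259735703468323], [0.6391685009002686, -0.058981895446777344]]
0.085 0.105 286 0.09496336987443642 ((0.5485323071479797, -0.15902520716190338), (0.014385810121893883, 0.06371042132377625), 24.84623908996582) [[0.5286201238632202, -0.13314089179039001], [0.5553902387619019, -0.19095420837402344], [0.5684444904327393, -0.18490952253341675], [0.5416743755340576, -0.12709620594978333]]
```

View pics/crop.png

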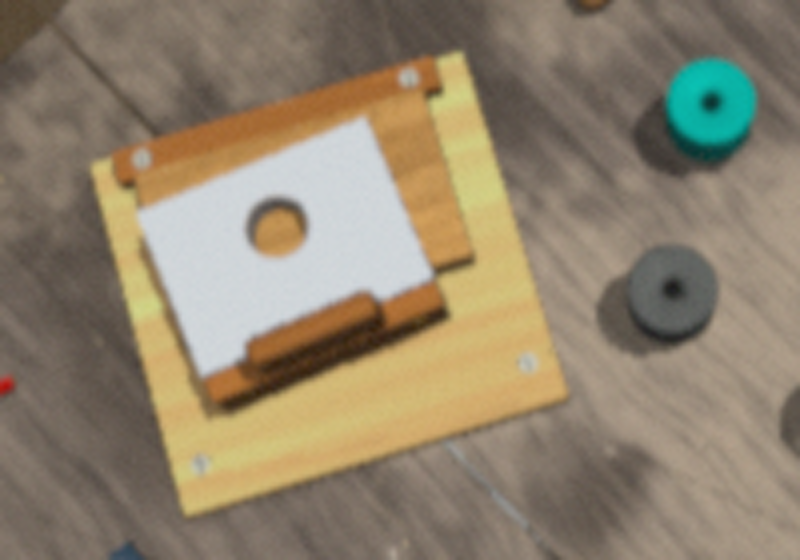

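Crop: work's near-right corner at crop (470,258); plate corners (368,116), (138,212), (203,378), (434,275); bore (278,228); base corners (185,515), (567,397), (463,53), (93,165). Now precise ray/plane intersections.

```bash
cat >> h.py <<'E'
def ray(c,u,v,z):
    o=-c['R'].T@c['t']; d=c['R'].T@np.array([(u-c['cx'])/c['fx'],(v-c['cy'])/c['fy'],1])
    return o+d*(z-o[2])/d[2]
E
python3 - <<'E'
from h import *
np.set_printoptions(precision=4,suppress=True)
c=load('top0');P=cloud(c);im=c['image'].astype(int)
f=lambda u,v,z: ray(c,170+(u+.5)/4-.5,150+(v+.5)/4-.5,z)[:2]
an=lambda a,b: (np.degrees(np.arctan2(*(b-a)[::-1])),np.linalg.norm(b-a))
B=[f(185,515,.015),f(567,397,.015),f(463,53,.015),f(93,165,.015)]
print('base',B,[an(B[i],B[(i+1)%4]) for i in range(4)],np.mean(B,0))
W=[f(470,258,.037),f(425,95,.037)];print('work',W,an(*W))
J=[f(368,116,.059),f(138,212,.059),f(203,378,.059),f(434,275,.059)]
print('plate',J,[an(J[i],J[(i+1)%4]) for i in range(4)],np.mean(J,0)); print('bore',f(278,228,.059))
# cloud: plate by z and whiteness
near=(np.linalg.norm(P[...,:2]-[.6,-.18],axis=-1)<.13)
sat=im.max(-1)-im.min(-1)
m=near&(abs(P[...,2]-.059)<.006)&(sat<40);q=P[m][:,:2].astype(np.float32);print('cloud plate',m.sum(),P[m][:,2].mean(),cv2.minAreaRect(q))
m=near&(abs(P[...,2]-.0365)<.004);q=P[m];print('work z',q[:,2].mean())
E
```

```text
base [array([ 0.467 , -0.0861]), array([ 0.53  , -0.2734]), array([ 0.7082, -0.2148]), array([ 0.645 , -0.0272])] [(np.float64(-71.41184499063479), np.float64(0.1975960582540851)), (np.float64(18.221255192782028), np.float64(0.1875473777008491)), (np.float64(108.61318865059327), np.float64(0.1979211396000391)), (np.float64(-161.67956260605808), np.float64(0.18745910318530812))] [ 0.5876 -0.1504]
work [array([ 0.5949, -0.2247]), array([ 0.6781, -0.199 ])] (np.float64(17.158177496508525), np.float64(0.08706235279890003))
plate [array([ 0.6597, -0.1746]), array([ 0.6095, -0.0652]), array([ 0.5288, -0.1019]), array([ 0.5811, -0.21  ])] [(np.float64(114.66983745309064), np.float64(0.12037649573772691)), (np.float64(-155.51632164292405), np.float64(0.08862606007791493)), (np.float64(-64.18480842286107), np.float64(0.12009387491496155)), (np.float64(24.274758083042865), np.float64(0.08622710143807552))] [ 0.5948 -0.1379]
bore [ 0.6028 -0.1336]
cloud plate 2480 0.060335726718240175 ((0.6021604537963867, -0.18645761907100677), (0.1163874939084053, 0.23550188541412354), 12.380329132080078)
work z 0.037422305353216535
```

Work yaw is about 18.4° and jig yaw about 24.7°, and the fence is 16 mm short. All of it matches the given sizes. Moving over to the grip: target (0.5486, -0.159), yaw -65.3.

Emit:
step_arm([
  {"tx": 31,"ty": 39,"az": 8.4,"claw": 1},
  {"tx": 31,"ty": 39,"az": 8.4,"claw": 1},
  {"tx": 31,"ty": 39,"az": 8.4,"claw": 1},
  {"tx": 31,"ty": 39,"az": 8.4,"claw": 1},
  {"tx": 31,"ty": 39,"az": 8.4,"claw": 1},
  {"tx": 31,"ty": 39,"az": 8.4,"claw": 1},
  {"tx": 31,"ty": 39,"az": 8.4,"claw": 1},
  {"tx": 31,"ty": 39,"az": 8.4,"claw": 1},
  {"tx": 31,"ty": 39,"az": 8.4,"claw": 1},
  {"tx": 31,"ty": 39,"az": 8.4,"claw": 1},
  {"tx": 31,"ty": 39,"az": 8.4,"claw": 1},
  {"tx": 31,"ty": 39,"az": 8.4,"claw": 1},
])

```text
$.increments[0]: bad value
```

Run:
```python
from h import *
P=cloud(load('top0'))
for v in range(290,420,16): print([tuple(np.round(P[v,u]*1000).astype(int)) for u in range(130,260,32)])
```

```text
[(np.int64(441), np.int64(90), np.int64(0)), (np.int64(442), np.int64(24), np.int64(2)), (np.int64(444), np.int64(-40), np.int64(2)), (np.int64(445), np.int64(-104), np.int64(1)), (np.int64(447), np.int64(-169), np.int64(2))]
[(np.int64(409), np.int64(86), np.int64(2)), (np.int64(411), np.int64(22), np.int64(1)), (np.int64(410), np.int64(-82), np.int64(131)), (np.int64(414), np.int64(-109), np.int64(14)), (np.int64(415), np.int64(-170), np.int64(0))]
[(np.int64(360), np.int64(457), np.int64(-841)), (np.int64(379), np.int64(19), np.int64(2)), (np.int64(383), np.int64(-84), np.int64(131)), (np.int64(384), np.int64(-133), np.int64(109)), (np.int64(384), np.int64(-172), np.int64(5))]
[(np.int64(300), np.int64(453), np.int64(-847)), (np.int64(356), np.int64(-36), np.int64(142)), (np.int64(357), np.int64(-86), np.int64(132)), (np.int64(358), np.int64(-139), np.int64(129)), (np.int64(353), np.int64(-173), np.int64(3))]
[(np.int64(264), np.int64(333), np.int64(-586)), (np.int64(331), np.int64(-41), np.int64(151)), (np.int64(331), np.int64(-88), np.int64(133)), (np.int64(332), np.int64(-140),
[... 296 characters left out ...]
))]
[(np.int64(277), np.int64(15), np.int64(131)), (np.int64(282), np.int64(-47), np.int64(154)), (np.int64(260), np.int64(-53), np.int64(0)), (np.int64(263), np.int64(-119), np.int64(15)), (np.int64(263), np.int64(-177), np.int64(1))]
[(np.int64(255), np.int64(5), np.int64(149)), (np.int64(69), np.int64(310), np.int64(-848)), (np.int64(90), np.int64(161), np.int64(-752)), (np.int64(232), np.int64(-118), np.int64(2)), (np.int64(233), np.int64(-178), np.int64(-1))]
[(np.int64(232), np.int64(0), np.int64(157)), (np.int64(12), np.int64(305), np.int64(-849)), (np.int64(111), np.int64(60), np.int64(-412)), (np.int64(203), np.int64(-120), np.int64(3)), (np.int64(205), np.int64(-180), np.int64(1))]
```

Emit:
step_arm([
  {"tx": 31,"ty": 39,"tz": 0,"ax": 0,"ay": 0,"az": 8.4,"claw": 1},
  {"tx": 31,"ty": 39,"tz": 0,"ax": 0,"ay": 0,"az": 8.4,"claw": 1},
  {"tx": 31,"ty": 39,"tz": 0,"ax": 0,"ay": 0,"az": 8.4,"claw": 1},
  {"tx": 31,"ty": 39,"tz": 0,"ax": 0,"ay": 0,"az": 8.4,"claw": 1},
  {"tx": 31,"ty": 39,"tz": 0,"ax": 0,"ay": 0,"az": 8.4,"claw": 1},
  {"tx": 31,"ty": 39,"tz": 0,"ax": 0,"ay": 0,"az": 8.4,"claw": 1},
  {"tx": 31,"ty": 39,"tz": 0,"ax": 0,"ay": 0,"az": 8.4,"claw": 1},
  {"tx": 31,"ty": 39,"tz": 0,"ax": 0,"ay": 0,"az": 8.4,"claw": 1},
  {"tx": 31,"ty": 39,"tz": 0,"ax": 0,"ay": 0,"az": 8.4,"claw": 1},
  {"tx": 31,"ty": 39,"tz": 0,"ax": 0,"ay": 0,"az": 8.4,"claw": 1},
  {"tx": 31,"ty": 39,"tz": 0,"ax": 0,"ay": 0,"az": 8.4,"claw": 1},
  {"tx": 31,"ty": 39,"tz": 0,"ax": 0,"ay": 0,"az": 8.4,"claw": 1},
])

```text
time_s: 1.3
tcp_pos: [0.5278, -0.187, 0.21]
eef_rot: [180.0, 0.0, -65.6]
contact_force: [1.1, -0.4, 1.0]
gripper_width: 0.0876
```

Emit:
step_arm([
  {"tx": 21,"ty": 28,"tz": 0,"ax": 0,"ay": 0,"az": 0.3,"claw": 0.2},
  {"tx": 0,"ty": 0,"tz": -40,"ax": 0,"ay": 0,"az": 0,"claw": 0.2},
  {"tx": 0,"ty": 0,"tz": -40,"ax": 0,"ay": 0,"az": 0,"claw": 0.2},
  {"tx": 0,"ty": 0,"tz": -25,"ax": 0,"ay": 0,"az": 0,"claw": 0.2},
  {"tx": 0,"ty": 0,"tz": -18,"ax": 0,"ay": 0,"az": 0,"claw": 0.2},
  {"tx": 0,"ty": 0,"tz": 0,"ax": 0,"ay": 0,"az": 0,"claw": 0.2},
  {"tx": 0,"ty": 0,"tz": 0,"ax": 0,"ay": 0,"az": 0,"claw": 0.2},
], newtons=50)

```text
time_s: 2.0
tcp_pos: [0.5481, -0.161, 0.0872]
eef_rot: [180.0, 0.0, -65.6]
contact_force: [0.6, -1.4, 0.2]
gripper_width: 0.0526
```

Run:
```python
from h import *
c=cap('side'); b=cv2.resize(c['image'][180:400,180:420],None,fx=2.6,fy=2.6,interpolation=cv2.INTER_CUBIC)
w=cap('wrist')['image']; w=cv2.resize(w[60:460,120:520],(0,0),fx=.4,fy=.4)
cv2.imwrite('pics/s1.png',b); print(r.get_state()['contact_force'])
```

```text
[ 0.34814675  0.22647042 -0.42610082]
```

View pics/s1.png

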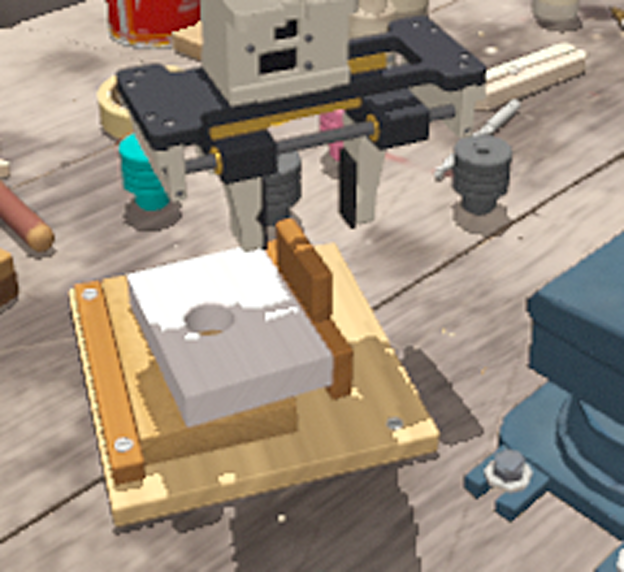

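The side view shows the fingers beyond the grip (tips near crop (245,245) and (355,220)), though they should straddle it at (300,265). I'll check that with projection and depth.

Run:
```python
from h import *
np.set_printoptions(precision=3,suppress=True)
s=r.get_state();print(s['tcp_pos'],s['eef_rot'],s['joints'])
for n in('side','top'):
    c=load('side') if n=='side' else cap('top','top1')
    p=c['R']@s['tcp_pos']+c['t'];print(n,p,p[0]/p[2]*c['fx']+c['cx'],p[1]/p[2]*c['fy']+c['cy'])
c=load('side');P=cloud(c)
for x,y in((240,220),(358,180),(260,40),(300,265),(480,180),(210,318)): print(x,y,P[180+int(y/2.6),180+int(x/2.6)])
c=load('side0');P=cloud(c)
for x,y in((300,265),(480,180),(210,330),(280,190)): print(x,y,P[180+int(y/2.6),180+int(x/2.6)])
```

```text
[ 0.549 -0.161  0.088] [-179.907   -0.052  -65.611] [  3.252  17.125 -21.741   0.02  -51.029  21.125]
side [-0.021  0.067  0.707] 296.24327305354865 276.38349676681247
top [-0.131 -0.016  0.825] 249.09864610453513 231.472782978899
240 220 [ 0.584 -0.135  0.129]
358 180 [ 0.517 -0.164  0.138]
260 40 [ 0.569 -0.128  0.245]
300 265 [ 0.55  -0.143  0.093]
480 180 [ 0.424 -0.323  0.039]
210 318 [ 0.607 -0.149  0.045]
300 265 [ 0.55  -0.145  0.091]
480 180 [ 0.425 -0.32   0.04 ]
210 330 [ 0.607 -0.149  0.037]
280 190 [ 0.572 -0.303  0.039]
```

View pics/top1.png

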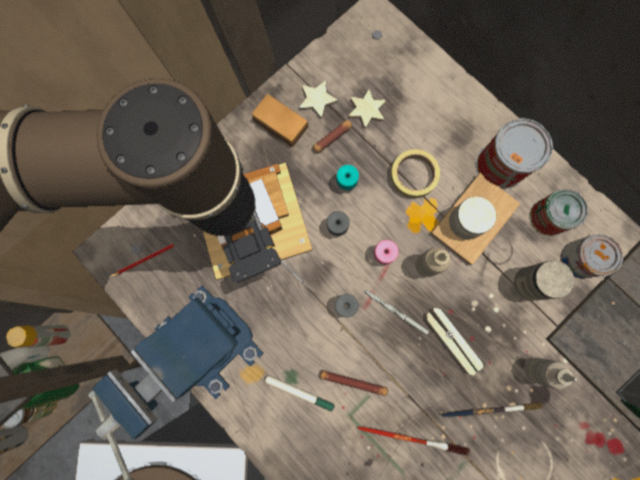

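Run:
```python
from h import *
np.set_printoptions(precision=3,suppress=True)
c=load('side');P=cloud(c);s=r.get_state()
d=P-s['tcp_pos']; a=np.radians(24.7);X=d[...,0]*np.cos(a)+d[...,1]*np.sin(a);Y=-d[...,0]*np.sin(a)+d[...,1]*np.cos(a)
for x in (225,235,245,255,345,355,365,375):
    print(x,[tuple(np.round(1000*np.array([X[v,u],Y[v,u],P[v,u,2]])).astype(int).tolist()) for u in [180+int(x/2.6)] for v in range(235,285,4)])
def pr(p):
    q=c['R']@p+c['t'];return 2.6*(q[0]/q[2]*c['fx']+c['cx']-180),2.6*(q[1]/q[2]*c['fy']+c['cy']-180)
for sx in(-.035,.035): print(sx,pr(s['tcp_pos']+np.array([sx*np.cos(a),sx*np.sin(a),-.019])))
print(c['R'],-c['R'].T@c['t'])
```

```text
225 [(57, 31, 194), (59, 37, 192), (59, 38, 186), (59, 35, 178), (47, -1, 147), (-17, -203, 1), (-13, -191, 0), (-8, -177, 0), (-3, -162, 1), (1, -151, 0), (6, -136, 2), (34, -50, 59), (38, -39, 59)]
235 [(51, 32, 193), (53, 38, 191), (54, 38, 185), (54, 38, 179), (45, 11, 154), (46, 11, 147), (45, 10, 139), (43, 3, 127), (42, -1, 117), (43, -1, 110), (24, -58, 59), (28, -46, 60), (32, -37, 59)]
245 [(46, 34, 194), (47, 37, 189), (48, 38, 183), (49, 40, 178), (39, 10, 152), (39, 11, 146), (39, 8, 136), (39, 9, 130), (40, 11, 124), (40, 10, 117), (41, 13, 111), (22, -44, 60), (25, -35, 58)]
255 [(41, 36, 194), (42, 39, 189), (42, 38, 182), (43, 39, 176), (33, 10, 150), (34, 12, 145), (33, 11, 137), (30, 1, 123), (34, 11, 122), (34, 11, 116), (34, 12, 109), (16, -41, 60), (20, -31, 60)]
345 [(-30, -8, 153), (-26, -1, 151), (-26, 1, 145), (-27, 0, 136), (-26, 2, 130), (-27, 0, 122), (-27, 0, 114), (-27, 0, 107), (-86, -129, 0), (-81, -116, 0), (-75, -103, 1), (-70, -92, 1), (-56, -61, 17)]
355 [(-30, 5, 160), (-30, 5, 153), (-28, 10, 149), (-28, 10, 142), (-29, 9, 134), (-30, 8, 126), (-29, 10, 120), (-29, 10, 113), (-30, 9, 104), (-88, -113, 0), (-82, -101, 0), (-76, -87, 3), (-73, -80, -1)]
365 [(-33, 13, 163), (-34, 12, 156), (-34, 11, 148), (-35, 11, 141), (-34, 12, 135), (-35, 11, 126), (-35, 11, 119), (-35, 12, 112), (-100, -121, 1), (-94, -108, 2), (-89, -97, 1), (-84, -86, 1), (-79, -76, -1)]
375 [(-29, 34, 176), (-41, 11, 154), (-42, 10, 146), (-41, 12, 140), (-42, 11, 132), (-42, 11, 124), (-120, -145, 0), (-114, -132, 0), (-108, -119, 0), (-102, -108, 0), (-96, -95, 0), (-91, -83, 1), (-86, -73, 0)]
-0.035 (np.float64(354.17229169949525), np.float64(262.2589075999712))
0.035 (np.float64(248.4926689578152), np.float64(289.4865032584332))
[[-1.    -0.014  0.012]
 [-0.018  0.511 -0.86 ]
 [ 0.006 -0.86  -0.511]] [0.525 0.412 0.507]
```

Run:
```python
from h import *
np.set_printoptions(precision=3,suppress=True)
c=cap('side');P=cloud(c);s=r.get_state();print(s['tcp_pos'],s['time_s'],s['contact_force'],s['gripper_width'])
d=P-s['tcp_pos']; a=np.radians(24.7);X=d[...,0]*np.cos(a)+d[...,1]*np.sin(a);Y=-d[...,0]*np.sin(a)+d[...,1]*np.cos(a)
for x in (245,355,365):
    print(x,[tuple(np.round(1000*np.array([X[v,u],Y[v,u],P[v,u,2]])).astype(int).tolist()) for u in [180+int(x/2.6)] for v in range(247,285,4)])
```

```text
[ 0.549 -0.161  0.088] 2.2 [-1.131  0.083 -1.192] 0.05252518466162447
245 [(48, 37, 176), (39, 9, 151), (38, 8, 143), (40, 11, 138), (39, 9, 130), (40, 11, 124), (40, 10, 117), (40, 9, 108), (22, -43, 61), (26, -34, 60)]
355 [(-29, 9, 141), (-28, 10, 135), (-30, 7, 125), (-29, 9, 119), (-29, 10, 113), (-93, -125, 0), (-88, -113, 0), (-83, -103, -1), (-77, -89, 0), (-71, -77, 1)]
365 [(-35, 11, 141), (-35, 11, 134), (-35, 12, 127), (-35, 12, 119), (-35, 11, 111), (-101, -122, 0), (-96, -112, -1), (-89, -97, 1), (-84, -86, 0), (-79, -75, 0)]
```

Run:
```python
from h import *
print(r.finger_overhang,[x for x in dir(r) if x[0]!='_'])
```

```text
0.019 ['Unreachable', 'close_job', 'finger_overhang', 'get_state']
```

Emit:
step_arm([
  {"tx": 0,"ty": 0,"tz": 0,"ax": 0,"ay": 0,"az": 0,"claw": -0.85},
  {"tx": 0,"ty": 0,"tz": 0,"ax": 0,"ay": 0,"az": 0,"claw": -0.85},
  {"tx": 0,"ty": 0,"tz": 0,"ax": 0,"ay": 0,"az": 0,"claw": -0.85},
  {"tx": 0,"ty": 0,"tz": 0,"ax": 0,"ay": 0,"az": 0,"claw": -0.85},
  {"tx": 0,"ty": 0,"tz": 0,"ax": 0,"ay": 0,"az": 0,"claw": -0.85},
], newtons=5)

```text
time_s: 2.7
tcp_pos: [0.548, -0.1609, 0.0871]
eef_rot: [180.0, -0.0, -65.6]
contact_force: [-0.2, 0.0, -0.6]
gripper_width: 0.0182
```

Emit:
step_arm([
  {"tx": 0,"ty": 0,"tz": 0,"ax": 0,"ay": 0,"az": 0,"claw": -0.85},
  {"tx": 0,"ty": 0,"tz": 0,"ax": 0,"ay": 0,"az": 0,"claw": -0.85},
  {"tx": 0,"ty": 0,"tz": 0,"ax": 0,"ay": 0,"az": 0,"claw": -0.85},
])

```text
time_s: 3.0
tcp_pos: [0.548, -0.1609, 0.087]
eef_rot: [180.0, 0.0, -65.6]
contact_force: [-0.4, -0.6, -0.7]
gripper_width: 0.0071
```

The fingers shut to 7 mm on nothing, so the tips really are about 35 mm higher than the reported pose implies. x and y agree with the depth data. I'll open, descend by the difference while watching force, and measure again.

Emit:
step_arm([
  {"tx": 0,"ty": 0,"tz": 0,"ax": 0,"ay": 0,"az": 0,"claw": 0.2},
  {"tx": 0,"ty": 0,"tz": 0,"ax": 0,"ay": 0,"az": 0,"claw": 0.2},
  {"tx": 0,"ty": 0,"tz": 0,"ax": 0,"ay": 0,"az": 0,"claw": 0.2},
  {"tx": 0,"ty": 0,"tz": 0,"ax": 0,"ay": 0,"az": 0,"claw": 0.2},
  {"tx": 0,"ty": 0,"tz": 0,"ax": 0,"ay": 0,"az": 0,"claw": 0.2},
  {"tx": 0.5,"ty": 1.5,"tz": -6,"ax": 0,"ay": 0,"az": 0.3,"claw": 0.2},
  {"tx": 0,"ty": 0,"tz": -6,"ax": 0,"ay": 0,"az": 0,"claw": 0.2},
  {"tx": 0,"ty": 0,"tz": -6,"ax": 0,"ay": 0,"az": 0,"claw": 0.2},
  {"tx": 0,"ty": 0,"tz": -6,"ax": 0,"ay": 0,"az": 0,"claw": 0.2},
  {"tx": 0,"ty": 0,"tz": -6,"ax": 0,"ay": 0,"az": 0,"claw": 0.2},
  {"tx": 0,"ty": 0,"tz": 0,"ax": 0,"ay": 0,"az": 0,"claw": 0.2},
])

```text
time_s: 4.1
tcp_pos: [0.5478, -0.1594, 0.0559]
eef_rot: [179.9, 0.0, -65.3]
contact_force: [-0.2, -0.4, -0.6]
gripper_width: 0.0522
```

```bash
cat >> h.py <<'E'
def fingers(a=24.7):
    c=cap('side');P=cloud(c);s=r.get_state();print(s['tcp_pos'],s['contact_force'],s['gripper_width'])
    d=P-s['tcp_pos'];a=np.radians(a);X=d[...,0]*np.cos(a)+d[...,1]*np.sin(a);Y=-d[...,0]*np.sin(a)+d[...,1]*np.cos(a)
    return c,P,X,Y
E
python3 - <<'E'
from h import *
np.set_printoptions(precision=3,suppress=True)
c,P,X,Y=fingers()
for lo,hi in((-.05,-.02),(.02,.055)):
    m=(X>lo)&(X<hi)&(abs(Y)<.018)&(P[...,2]>.0645)&(P[...,2]<.13); q=P[m][:,2]; print(m.sum(),np.sort(q)[:8],X[m].min(),X[m].max(),Y[m].max())
E
```

```text
[ 0.548 -0.159  0.056] [0.209 0.591 0.706] 0.05246337414567973
426 [0.072 0.072 0.073 0.073 0.074 0.074 0.074 0.075] -0.04638167046793962 -0.024458193132398363 0.01266186263222194
336 [0.073 0.074 0.074 0.075 0.075 0.076 0.076 0.076] 0.027272310335221088 0.048326334282941294 0.013733497786931814
```

Emit:
step_arm([
  {"tx": 0,"ty": 0,"tz": -4,"ax": 0,"ay": 0,"az": 0,"claw": 0.2},
  {"tx": 0,"ty": 0,"tz": 0,"ax": 0,"ay": 0,"az": 0,"claw": -1},
  {"tx": 0,"ty": 0,"tz": 0,"ax": 0,"ay": 0,"az": 0,"claw": -1},
  {"tx": 0,"ty": 0,"tz": 0,"ax": 0,"ay": 0,"az": 0,"claw": -1},
  {"tx": 0,"ty": 0,"tz": 0,"ax": 0,"ay": 0,"az": 0,"claw": -1},
  {"tx": 0,"ty": 0,"tz": 0,"ax": 0,"ay": 0,"az": 0,"claw": -1},
  {"tx": 0,"ty": 0,"tz": 0,"ax": 0,"ay": 0,"az": 0,"claw": -1},
  {"tx": 0,"ty": 0,"tz": 0,"ax": 0,"ay": 0,"az": 0,"claw": -1},
  {"tx": 0,"ty": 0,"tz": 0,"ax": 0,"ay": 0,"az": 0,"claw": -1},
  {"tx": 0,"ty": 0,"tz": 0,"ax": 0,"ay": 0,"az": 0,"claw": -1},
], newtons=50)

```text
time_s: 5.15
tcp_pos: [0.5486, -0.1594, 0.0532]
eef_rot: [-180.0, -0.0, -65.3]
contact_force: [-0.5, 0.5, 1.7]
gripper_width: 0.0139
```

Emit:
step_arm([
  {"tx": 0,"ty": 0,"tz": 0.5,"ax": 0,"ay": 0,"az": 0,"claw": -1},
  {"tx": 1.4,"ty": 0.55,"tz": 0,"ax": 0,"ay": 0,"az": -0.8,"claw": -1},
  {"tx": 1.4,"ty": 0.55,"tz": 0,"ax": 0,"ay": 0,"az": -0.8,"claw": -1},
  {"tx": 1.4,"ty": 0.55,"tz": 0,"ax": 0,"ay": 0,"az": -0.8,"claw": -1},
  {"tx": 1.4,"ty": 0.55,"tz": 0,"ax": 0,"ay": 0,"az": -0.8,"claw": -1},
  {"tx": 1.4,"ty": 0.55,"tz": 0,"ax": 0,"ay": 0,"az": -0.8,"claw": -1},
  {"tx": 1.4,"ty": 0.55,"tz": 0,"ax": 0,"ay": 0,"az": -0.8,"claw": -1},
  {"tx": 1.4,"ty": 0.55,"tz": 0,"ax": 0,"ay": 0,"az": -0.8,"claw": -1},
  {"tx": 1.4,"ty": 0.55,"tz": 0,"ax": 0,"ay": 0,"az": -0.7,"claw": -1},
  {"tx": 0,"ty": 0,"tz": 0,"ax": 0,"ay": 0,"az": 0,"claw": -1},
  {"tx": 0,"ty": 0,"tz": 0,"ax": 0,"ay": 0,"az": 0,"claw": -1},
])

```text
time_s: 6.25
tcp_pos: [0.56, -0.155, 0.0534]
eef_rot: [-180.0, -0.0, -71.6]
contact_force: [1.2, -0.3, -6.1]
gripper_width: 0.0134
```

Run:
```python
from h import *
s=r.get_state();print(s['tcp_pos'],s['eef_rot'],s['contact_force'],s['moment'])
c=cap('side'); b=cv2.resize(c['image'][260:400,190:360],None,fx=4.5,fy=4.2,interpolation=cv2.INTER_CUBIC);cv2.imwrite('pics/s2.png',b)
P=cloud(c)
```

```text
[ 0.55997967 -0.15497971  0.05342248] [-1.79988091e+02 -3.52907033e-03 -7.16121938e+01] [ 1.17053325 -0.34008309 -6.05619998] [-0.06125512  0.22929728 -0.03897349]
```

View pics/s2.png

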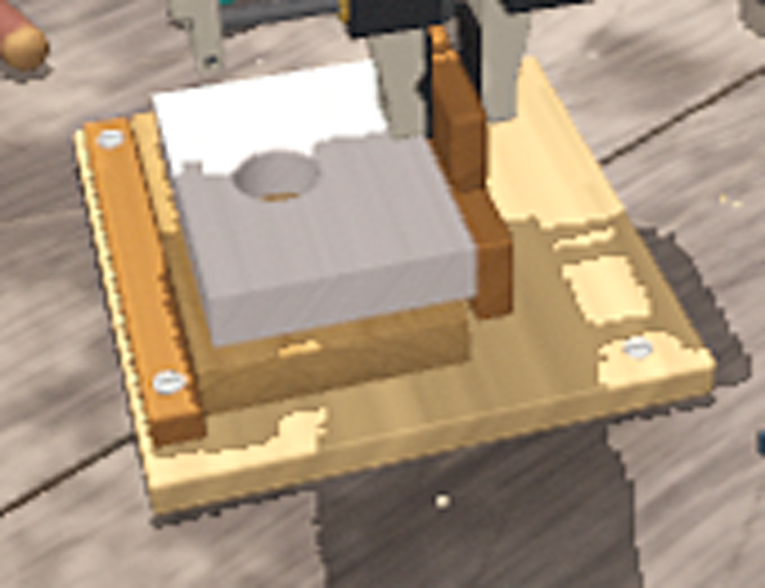

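The jig has turned square and a gap of about 2–4 mm remains (work corner at (468,350), fence face at (475,300)). Fz of -6 N means the jig is nearly carried, so I'll lower a touch and push on in small steps.

Emit:
step_arm([
  {"tx": 0.7,"ty": 0.2,"tz": -0.2,"ax": 0,"ay": 0,"az": 0,"claw": -1},
  {"tx": 0.7,"ty": 0.2,"tz": -0.1,"ax": 0,"ay": 0,"az": 0,"claw": -1},
  {"tx": 0.7,"ty": 0.2,"tz": 0,"ax": 0,"ay": 0,"az": 0,"claw": -1},
  {"tx": 0.7,"ty": 0.2,"tz": 0,"ax": 0,"ay": 0,"az": 0,"claw": -1},
  {"tx": 0,"ty": 0,"tz": 0,"ax": 0,"ay": 0,"az": 0,"claw": -1},
])

```text
time_s: 6.8
tcp_pos: [0.5627, -0.1542, 0.0533]
eef_rot: [-180.0, -0.0, -71.6]
contact_force: [-0.8, -0.7, -4.3]
gripper_width: 0.0138
```

Emit:
step_arm([
  {"tx": 0.6,"ty": 0.2,"tz": -0.1,"ax": 0,"ay": 0,"az": 0,"claw": -1},
  {"tx": 0.6,"ty": 0.2,"tz": 0,"ax": 0,"ay": 0,"az": 0,"claw": -1},
  {"tx": 0.6,"ty": 0.2,"tz": 0,"ax": 0,"ay": 0,"az": 0,"claw": -1},
  {"tx": 0,"ty": 0,"tz": 0,"ax": 0,"ay": 0,"az": 0,"claw": -1},
])

```text
time_s: 7.2
tcp_pos: [0.5645, -0.1536, 0.0532]
eef_rot: [-180.0, -0.0, -71.6]
contact_force: [-1.7, -0.0, -2.7]
gripper_width: 0.0137
```

Emit:
step_arm([
  {"tx": 0.5,"ty": 0.2,"tz": 0,"ax": 0,"ay": 0,"az": 0,"claw": -1},
  {"tx": 0.5,"ty": 0.1,"tz": 0,"ax": 0,"ay": 0,"az": 0,"claw": -1},
  {"tx": 0,"ty": 0,"tz": 0,"ax": 0,"ay": 0,"az": 0,"claw": -1},
  {"tx": 0,"ty": 0,"tz": 0,"ax": 0,"ay": 0,"az": 0,"claw": -1},
])

```text
time_s: 7.6
tcp_pos: [0.5645, -0.1535, 0.0532]
eef_rot: [179.9, 0.0, -71.6]
contact_force: [-4.6, -1.5, 1.1]
gripper_width: 0.0137
```

Emit:
step_arm([
  {"tx": 0.7,"ty": 0.2,"tz": 0,"ax": 0,"ay": 0,"az": 0,"claw": -1},
  {"tx": 0.7,"ty": 0.3,"tz": 0,"ax": 0,"ay": 0,"az": 0,"claw": -1},
  {"tx": 0,"ty": 0,"tz": 0,"ax": 0,"ay": 0,"az": 0,"claw": -1},
  {"tx": 0,"ty": 0,"tz": 0,"ax": 0,"ay": 0,"az": 0,"claw": -1},
])

```text
time_s: 8.0
tcp_pos: [0.5645, -0.1536, 0.0532]
eef_rot: [179.8, 0.0, -71.6]
contact_force: [-9.3, -3.4, 4.7]
gripper_width: 0.0139
```

Run:
```python
from h import *
s=r.get_state();print(s['tcp_pos'],s['eef_rot'],s['contact_force'],s['moment'])
c=cap('side'); b=cv2.resize(c['image'][260:400,190:360],None,fx=4.5,fy=4.2,interpolation=cv2.INTER_CUBIC);cv2.imwrite('pics/s3.png',b)
```

```text
[ 0.56453666 -0.15355534  0.05319478] [ 1.79789287e+02  3.23272067e-02 -7.16435062e+01] [-9.27123109 -3.35167161  4.74030183] [-1.10643464  3.26354598  0.08375356]
```

View pics/s3.png

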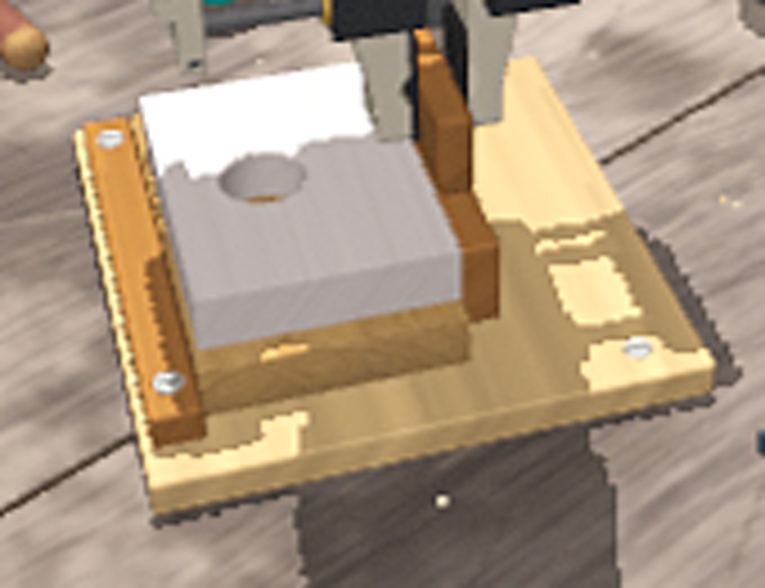

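The fence now lies against the near edge: the move stopped dead with about 10 N of push, yaw 18.4° and almost no z moment. I'll ease off, release and rise.

Emit:
step_arm([
  {"tx": -1.2,"ty": -0.4,"tz": 0,"ax": 0,"ay": 0,"az": 0,"claw": -1},
  {"tx": 0,"ty": 0,"tz": 0,"ax": 0,"ay": 0,"az": 0,"claw": -0.2},
  {"tx": 0,"ty": 0,"tz": 0,"ax": 0,"ay": 0,"az": 0,"claw": -0.2},
  {"tx": 0,"ty": 0,"tz": 0,"ax": 0,"ay": 0,"az": 0,"claw": -0.2},
  {"tx": 0,"ty": 0,"tz": 10,"ax": 0,"ay": 0,"az": 0,"claw": -0.2},
  {"tx": 0,"ty": 0,"tz": 30,"ax": 0,"ay": 0,"az": 0,"claw": 1},
  {"tx": 0,"ty": 0,"tz": 40,"ax": 0,"ay": 0,"az": 0,"claw": 1},
  {"tx": 0,"ty": -30,"tz": 20,"ax": 0,"ay": 0,"az": -8,"claw": 1},
  {"tx": 0,"ty": -40,"tz": 0,"ax": 0,"ay": 0,"az": -8,"claw": 1},
  {"tx": 0,"ty": -40,"tz": 0,"ax": 0,"ay": 0,"az": -8,"claw": 1},
  {"tx": 7,"ty": -40,"tz": 0,"ax": 0,"ay": 0,"az": -8,"claw": 1},
  {"tx": 7,"ty": -20,"tz": 0,"ax": 0,"ay": 0,"az": -8,"claw": 1},
])

```text
time_s: 9.25
tcp_pos: [0.5797, -0.3262, 0.1543]
eef_rot: [-179.9, -0.0, -112.0]
contact_force: [-0.0, 0.7, -0.7]
gripper_width: 0.0847
```

Run:
```python
from h import *
np.set_printoptions(precision=4,suppress=True)
s=r.get_state();print(s['tcp_pos'],s['eef_rot'],s['contact_force'],s['gripper_width'])
c=cap('top','top2');P=cloud(c);im=c['image'].astype(int)
for g in((.578,-.324),(.420,-.343)):
    d=np.linalg.norm(P[...,:2]-np.array(g),axis=-1);m=(d<.035)&(P[...,2]>.045)&(P[...,2]<.065)
    print(m.sum(),cv2.minEnclosingCircle(P[m][:,:2].astype(np.float32)) if m.sum() else '')
c=cap('side');P=cloud(c)
for g in((.578,-.324),(.420,-.343)):
    d=np.linalg.norm(P[...,:2]-np.array(g),axis=-1);m=(d<.035)&(abs(P[...,2]-.054)<.004)
    print('side top face',m.sum(),P[m].mean(0) if m.sum() else '')
b=cv2.resize(load('top2')['image'][150:290,170:370],None,fx=4,fy=4,interpolation=cv2.INTER_CUBIC);cv2.imwrite('pics/t2.png',b)
```

```text
[ 0.5797 -0.3262  0.1543] [-179.9136   -0.0171 -112.0295] [-0.0244  0.6531 -0.6773] 0.0846633509999293
127 ((0.5912190675735474, -0.3188794255256653), 0.01657952554523945)
425 ((0.42042022943496704, -0.34320276975631714), 0.022020751610398293)
side top face 240 [ 0.5795 -0.3207  0.0537]
side top face 228 [ 0.4219 -0.3394  0.0538]
```

View pics/t2.png

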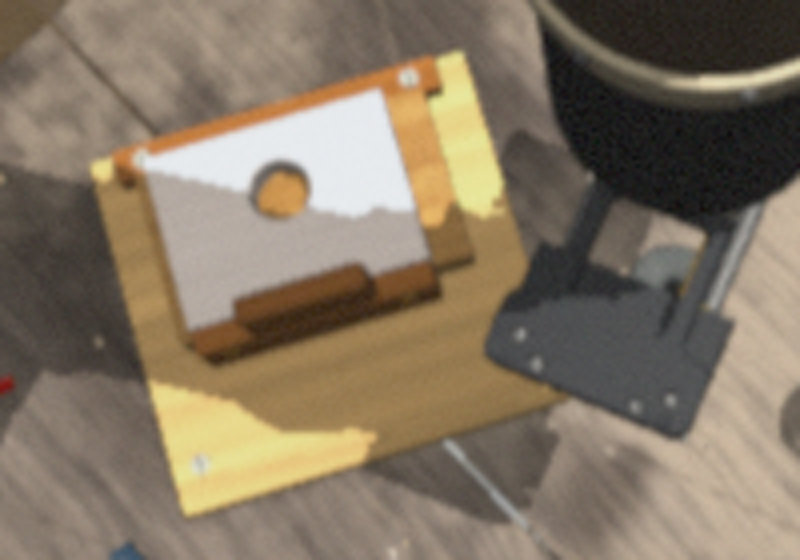

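The jig sits square and flush, with the bore at crop (281,190). Next is bush 1: yaw to -161.6, then descend to reported z of 0.013 (tips about 29 mm up).

Emit:
step_arm([
  {"tx": 0,"ty": 3,"tz": 0,"ax": 0,"ay": 0,"az": -8.3,"claw": 1},
  {"tx": 0,"ty": 0,"tz": 0,"ax": 0,"ay": 0,"az": -8.3,"claw": 1},
  {"tx": 0,"ty": 0,"tz": 0,"ax": 0,"ay": 0,"az": -8.3,"claw": 1},
  {"tx": 0,"ty": 0,"tz": -20,"ax": 0,"ay": 0,"az": -8.3,"claw": 1},
  {"tx": 0,"ty": 0,"tz": -30,"ax": 0,"ay": 0,"az": -8.3,"claw": 1},
  {"tx": 0,"ty": 0,"tz": -30,"ax": 0,"ay": 0,"az": -8.1,"claw": 1},
  {"tx": 0,"ty": 0,"tz": -25,"ax": 0,"ay": 0,"az": 0,"claw": 1},
  {"tx": 0,"ty": 0,"tz": -15,"ax": 0,"ay": 0,"az": 0,"claw": 1},
  {"tx": 0,"ty": 0,"tz": -10,"ax": 0,"ay": 0,"az": 0,"claw": 1},
  {"tx": 0,"ty": 0,"tz": 0,"ax": 0,"ay": 0,"az": 0,"claw": 1},
  {"tx": 0,"ty": 0,"tz": 0,"ax": 0,"ay": 0,"az": 0,"claw": 1},
])

```text
time_s: 10.45
tcp_pos: [0.5803, -0.3204, 0.0242]
eef_rot: [-179.9, 0.1, -161.2]
contact_force: [-0.3, -0.0, 0.0]
gripper_width: 0.0876
```

Run:
```python
from h import *
np.set_printoptions(precision=4,suppress=True)
c=load('top2'); print('bore',ray(c,170+281.5/4-.5,150+190.5/4-.5,.059))
c,P,X,Y=fingers(18.4)
# tool y along jig Y
for lo,hi in((-.075,-.03),(.03,.075)):
    m=(Y>lo)&(Y<hi)&(abs(X)<.02)&(P[...,2]>.006)&(P[...,2]<.08);q=P[m][:,2];print(m.sum(),np.sort(q)[:6],X[m].min(),X[m].max(),Y[m].min(),Y[m].max())
cv2.imwrite('pics/s4.png',cv2.resize(c['image'][170:330,200:400],None,fx=3.6,fy=3.6,interpolation=cv2.INTER_CUBIC))
```

```text
bore [ 0.6218 -0.1341  0.059 ]
[ 0.5805 -0.3204  0.0245] [-0.6455 -0.2341  0.283 ] 0.08731556584458192Traceback (most recent call last):
  File "<stdin>", line 7, in <module>
    return umr_minimum(a, axis, None, out, keepdims, initial, where)
ValueError: zero-size array to reduction operation minimum which has no identity
```

Run:
```python
from h import *
np.set_printoptions(precision=4,suppress=True)
c=load('side');P=cloud(c);s=r.get_state()
b=cv2.resize(c['image'][170:330,200:400],None,fx=3.6,fy=3.6,interpolation=cv2.INTER_CUBIC)
d=P-s['tcp_pos'];a=np.radians(18.4);X=d[...,0]*np.cos(a)+d[...,1]*np.sin(a);Y=-d[...,0]*np.sin(a)+d[...,1]*np.cos(a)
m=(abs(X)<.025)&(abs(Y)<.08)&(P[...,2]>.008)&(P[...,2]<.1)
for y in np.arange(-.08,.08,.01):
    k=m&(Y>=y)&(Y<y+.01)
    if k.sum(): print(round(y,2),k.sum(),P[k][:,2].min(),P[k][:,2].max(),X[k].min(),X[k].max())
cv2.imwrite('pics/s4.png',b)
```

```text
-0.07 1 0.09546867545141596 0.09546867545141596 0.01224140588566994 0.01224140588566994
-0.06 6 0.08588443771640704 0.09952198650905586 0.006629632361818955 0.012604696337527869
-0.05 30 0.08651869527327785 0.09937473711610015 -0.009445920579602526 0.0129094154705526
-0.01 13 0.009431672458975648 0.053239364165674444 0.010733865706871721 0.020200475014116592
-0.0 78 0.00801600705487298 0.055181846692196966 -0.0003453809847561336 0.02046402733220582
0.01 103 0.008760456623230708 0.05608418045289077 -0.0018711629413129312 0.015423335491574531
0.02 1 0.029688134495332124 0.029688134495332124 0.005968075769242233 0.005968075769242233
0.04 4 0.045405184408780296 0.06306007893780823 0.010507583621720008 0.011554434230545457
0.05 130 0.012891140272376821 0.08676377179738266 -0.016088403407184447 0.012158934499826154
0.06 205 0.013566095158691976 0.09328508119428822 -0.024864650470585375 0.011957218861064503
0.07 57 0.012549058017671134 0.01801065527462542 -0.024468760481048766 0.004721955278358749
```

View pics/s4.png

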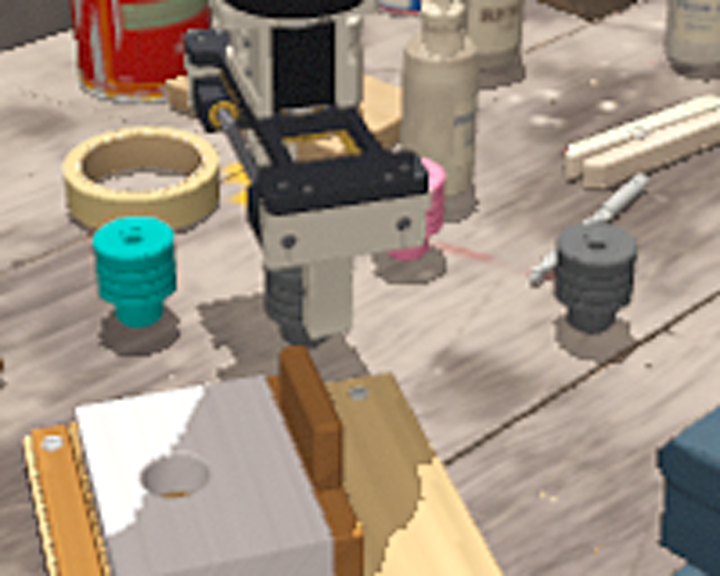

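Near finger is in front of bush 1 with its tip at about (328,330), correctly placed and about 40 mm up. Down 11 mm and grip.

Emit:
step_arm([
  {"tx": -1.5,"ty": -2,"tz": -6,"ax": 0,"ay": 0,"az": -0.4,"claw": 1},
  {"tx": 0,"ty": 0,"tz": -5,"ax": 0,"ay": 0,"az": 0,"claw": 1},
  {"tx": 0,"ty": 0,"tz": 0,"ax": 0,"ay": 0,"az": 0,"claw": -0.3},
  {"tx": 0,"ty": 0,"tz": 0,"ax": 0,"ay": 0,"az": 0,"claw": -0.3},
  {"tx": 0,"ty": 0,"tz": 0,"ax": 0,"ay": 0,"az": 0,"claw": -0.3},
  {"tx": 0,"ty": 0,"tz": 0,"ax": 0,"ay": 0,"az": 0,"claw": -0.3},
  {"tx": 0,"ty": 0,"tz": 0,"ax": 0,"ay": 0,"az": 0,"claw": -0.3},
  {"tx": 0,"ty": 0,"tz": 0,"ax": 0,"ay": 0,"az": 0,"claw": -0.3},
  {"tx": 0,"ty": 0,"tz": 0,"ax": 0,"ay": 0,"az": 0,"claw": -0.3},
  {"tx": 0,"ty": 0,"tz": 0,"ax": 0,"ay": 0,"az": 0,"claw": -0.3},
], newtons=35)

```text
time_s: 11.5
tcp_pos: [0.5783, -0.3224, 0.0124]
eef_rot: [-180.0, 0.0, -161.6]
contact_force: [-0.0, -0.6, 0.7]
gripper_width: 0.0434
```

```bash
python3 -c "
from h import *
s=r.get_state();print(s['tcp_pos'],s['contact_force'],s['moment'],s['joint_torque'])"
```

```text
[ 0.57830421 -0.32239401  0.0123992 ] [-0.03750685 -0.58200807  0.71733944] [-0.27763082 -0.0619098  -0.02131117] [ 3.66016729e-01 -6.22577405e+01  2.20167357e+01  5.01183361e+00
 -2.28953292e-01 -1.80682714e-04]
```

Emit:
step_arm([
  {"tx": 0,"ty": 0,"tz": 5,"ax": 0,"ay": 0,"az": 0,"claw": -0.3},
  {"tx": 0,"ty": 0,"tz": 10,"ax": 0,"ay": 0,"az": 0,"claw": -0.3},
  {"tx": 0,"ty": 0,"tz": 10,"ax": 0,"ay": 0,"az": 0,"claw": -0.3},
  {"tx": 0,"ty": 0,"tz": 0,"ax": 0,"ay": 0,"az": 0,"claw": -0.3},
  {"tx": 0,"ty": 0,"tz": 0,"ax": 0,"ay": 0,"az": 0,"claw": -0.3},
  {"tx": 0,"ty": 0,"tz": 0,"ax": 0,"ay": 0,"az": 0,"claw": -0.3},
  {"tx": 0,"ty": 0,"tz": 0,"ax": 0,"ay": 0,"az": 0,"claw": -0.3},
])

```text
time_s: 12.2
tcp_pos: [0.5777, -0.3221, 0.0367]
eef_rot: [180.0, -0.0, -161.6]
contact_force: [0.3, 1.0, -1.5]
gripper_width: 0.0433
```

```bash
python3 -c "
from h import *
for i in range(6):
    c=cap('side');s=r.get_state();print(s['contact_force'],s['moment'],s['joint_torque'][1:3],s['gripper_width'])
P=cloud(c);d=np.linalg.norm(P[...,:2]-s['tcp_pos'][:2],axis=-1);m=(d<.024)&(P[...,2]>.02)&(P[...,2]<.1)
print(np.percentile(P[m][:,2],[0,1,50,99]))"
```

```text
[ 0.39021188  0.35486225 -2.15391023] [-0.01725584 -0.042094   -0.04264036] [-63.27849627  24.33086514] 0.04358976277417069
[ 0.41855163  0.52560479 -2.36021966] [ 0.01971249  0.01073708 -0.03063588] [-63.21004629  24.30698812] 0.043427271053468566
[ 0.47241762  0.73134959 -1.00180074] [ 0.00802518  0.01680489 -0.00195729] [-63.15675974  24.29542601] 0.043675793698685815
[-0.40411219  0.23871395 -1.44448749] [ 0.07876207 -0.02467296 -0.00536753] [-63.11695576  24.29193735] 0.04344828882549985
[ 0.96760473  0.68850573 -0.8937844 ] [ 0.0146506  -0.02040318  0.0041069 ] [-63.08828831  24.29272592] 0.04342271144348551
[-0.2656902  -0.27138425 -2.44801842] [ 0.01569074  0.00256841 -0.01143828] [-63.06878328  24.29566741] 0.043270765590411875
[0.02485736 0.0259748  0.05123064 0.07486541]
```

Fz averages about -1.7 N, within the light range of 1.3–2.2 N, so bush 1 is the light one. I'll set it back down and release.

Emit:
step_arm([
  {"tx": 0,"ty": 0,"tz": -12,"ax": 0,"ay": 0,"az": 0,"claw": -0.3},
  {"tx": 0,"ty": 0,"tz": -9,"ax": 0,"ay": 0,"az": 0,"claw": -0.3},
  {"tx": 0,"ty": 0,"tz": -3,"ax": 0,"ay": 0,"az": 0,"claw": -0.3},
  {"tx": 0,"ty": 0,"tz": -0.7,"ax": 0,"ay": 0,"az": 0,"claw": -0.3},
  {"tx": 0,"ty": 0,"tz": 0,"ax": 0,"ay": 0,"az": 0,"claw": -0.3},
  {"tx": 0,"ty": 0,"tz": 0,"ax": 0,"ay": 0,"az": 0,"claw": 1},
  {"tx": 0,"ty": 0,"tz": 0,"ax": 0,"ay": 0,"az": 0,"claw": 1},
  {"tx": 0,"ty": 0,"tz": 0,"ax": 0,"ay": 0,"az": 0,"claw": 1},
  {"tx": 0,"ty": 0,"tz": 0,"ax": 0,"ay": 0,"az": 0,"claw": 1},
  {"tx": 0,"ty": 0,"tz": 0,"ax": 0,"ay": 0,"az": 0,"claw": 1},
])

```text
time_s: 13.5
tcp_pos: [0.578, -0.3223, 0.0123]
eef_rot: [180.0, -0.0, -161.6]
contact_force: [-0.1, 0.5, -0.3]
gripper_width: 0.0775
```

Emit:
step_arm([
  {"tx": 0,"ty": 0,"tz": 20,"ax": 0,"ay": 0,"az": 0,"claw": 1},
  {"tx": 0,"ty": 0,"tz": 35,"ax": 0,"ay": 0,"az": 0,"claw": 1},
  {"tx": 0,"ty": 0,"tz": 35,"ax": 0,"ay": 0,"az": 0,"claw": 1},
  {"tx": -40,"ty": -5,"tz": 0,"ax": 0,"ay": 0,"az": 0,"claw": 1},
  {"tx": -40,"ty": -5,"tz": 0,"ax": 0,"ay": 0,"az": 0,"claw": 1},
  {"tx": -40,"ty": -5,"tz": 0,"ax": 0,"ay": 0,"az": 0,"claw": 1},
  {"tx": -37,"ty": -4,"tz": 0,"ax": 0,"ay": 0,"az": 0,"claw": 1},
  {"tx": 0,"ty": 0,"tz": 0,"ax": 0,"ay": 0,"az": 0,"claw": 1},
  {"tx": 0,"ty": 0,"tz": 0,"ax": 0,"ay": 0,"az": 0,"claw": 1},
])

```text
time_s: 14.4
tcp_pos: [0.4207, -0.3416, 0.1031]
eef_rot: [-179.9, 0.1, -161.7]
contact_force: [0.5, 0.2, 0.2]
gripper_width: 0.0877
```

Run:
```python
from h import *
np.set_printoptions(precision=4,suppress=True)
s=r.get_state();print(s['tcp_pos'],s['eef_rot'],s['contact_force'])
for n in('top','side'):
  c=cap(n,n+'5');P=cloud(c)
  for g in((.578,-.324),(.420,-.343)):
    d=np.linalg.norm(P[...,:2]-np.array(g),axis=-1);m=(d<.035)&(abs(P[...,2]-.054)<.004)
    print(n,m.sum(),P[m].mean(0) if m.sum() else '')
b=cv2.resize(load('side5')['image'][190:350,220:420],None,fx=3,fy=3,interpolation=cv2.INTER_CUBIC);cv2.imwrite('pics/s5.png',b)
```

```text
[ 0.4207 -0.3416  0.1031] [-179.9472    0.0581 -161.6662] [0.5178 0.1669 0.2469]
top 269 [ 0.5821 -0.3244  0.0549]
top 0 
side 237 [ 0.5778 -0.3191  0.0536]
side 226 [ 0.4219 -0.3396  0.0538]
```

View pics/s5.png

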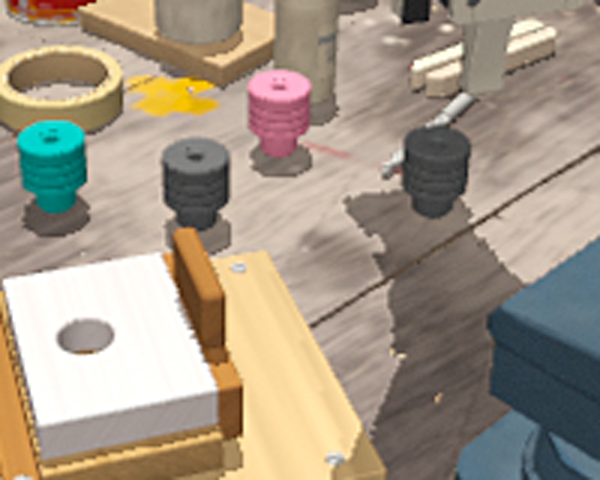

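Bush 1 stands at (196,180) and the fingers are above bush 2. Descend on bush 2.

Emit:
step_arm([
  {"tx": 0,"ty": 0,"tz": -35,"ax": 0,"ay": 0,"az": 0,"claw": 1},
  {"tx": 0,"ty": 0,"tz": -30,"ax": 0,"ay": 0,"az": 0,"claw": 1},
  {"tx": 0,"ty": 0,"tz": -15,"ax": 0,"ay": 0,"az": 0,"claw": 1},
  {"tx": 0,"ty": 0,"tz": 0,"ax": 0,"ay": 0,"az": 0,"claw": 1},
  {"tx": 0,"ty": 0,"tz": 0,"ax": 0,"ay": 0,"az": 0,"claw": 1},
])

```text
time_s: 15.0
tcp_pos: [0.4219, -0.3413, 0.0224]
eef_rot: [180.0, -0.0, -161.6]
contact_force: [0.3, -0.0, 0.1]
gripper_width: 0.0872
```

Run:
```python
from h import *
c,P,X,Y=fingers(18.4)
m=(abs(X)<.02)&(Y>.045)&(Y<.062)&(P[...,2]>.012)&(P[...,2]<.1);q=np.sort(P[m][:,2]);print(m.sum(),q[:12],X[m].min(),X[m].max())
m=(abs(X)<.03)&(abs(Y)<.03)&(P[...,2]>.012)&(P[...,2]<.06);print(m.sum(),X[m].min(),X[m].max(),Y[m].max(),P[m][:,2].max())
```

```text
[ 0.42220025 -0.3414553   0.0230521 ] [ 0.79162774  0.91326683 -0.34061549] 0.08734440098540226
213 [0.04091445 0.04134687 0.04166413 0.04194053 0.04195099 0.04195266
 0.0423898  0.04288704 0.04332412 0.04350418 0.04372457 0.04412034] -0.010996246715938442 0.01352621777739304
342 -0.007614223286680536 0.021537448078742947 0.02278527962313156 0.05594910010905412
```

Emit:
step_arm([
  {"tx": -1,"ty": 0,"tz": -5,"ax": 0,"ay": 0,"az": 0,"claw": 1},
  {"tx": 0,"ty": 0,"tz": -5,"ax": 0,"ay": 0,"az": 0,"claw": 1},
  {"tx": 0,"ty": 0,"tz": 0,"ax": 0,"ay": 0,"az": 0,"claw": -0.3},
  {"tx": 0,"ty": 0,"tz": 0,"ax": 0,"ay": 0,"az": 0,"claw": -0.3},
  {"tx": 0,"ty": 0,"tz": 0,"ax": 0,"ay": 0,"az": 0,"claw": -0.3},
  {"tx": 0,"ty": 0,"tz": 0,"ax": 0,"ay": 0,"az": 0,"claw": -0.3},
  {"tx": 0,"ty": 0,"tz": 0,"ax": 0,"ay": 0,"az": 0,"claw": -0.3},
  {"tx": 0,"ty": 0,"tz": 0,"ax": 0,"ay": 0,"az": 0,"claw": -0.3},
  {"tx": 0,"ty": 0,"tz": 0,"ax": 0,"ay": 0,"az": 0,"claw": -0.3},
  {"tx": 0,"ty": 0,"tz": 0,"ax": 0,"ay": 0,"az": 0,"claw": -0.3},
], newtons=40)

```text
time_s: 16.05
tcp_pos: [0.4205, -0.3416, 0.0128]
eef_rot: [-180.0, 0.0, -161.6]
contact_force: [0.6, -1.3, 1.7]
gripper_width: 0.0433
```

Emit:
step_arm([
  {"tx": 0,"ty": 0,"tz": 5,"ax": 0,"ay": 0,"az": 0,"claw": -0.3},
  {"tx": 0,"ty": 0,"tz": 10,"ax": 0,"ay": 0,"az": 0,"claw": -0.3},
  {"tx": 0,"ty": 0,"tz": 10,"ax": 0,"ay": 0,"az": 0,"claw": -0.3},
  {"tx": 0,"ty": 0,"tz": 0,"ax": 0,"ay": 0,"az": 0,"claw": -0.3},
  {"tx": 0,"ty": 0,"tz": 0,"ax": 0,"ay": 0,"az": 0,"claw": -0.3},
  {"tx": 0,"ty": 0,"tz": 0,"ax": 0,"ay": 0,"az": 0,"claw": -0.3},
])

```text
time_s: 16.65
tcp_pos: [0.4198, -0.3411, 0.0373]
eef_rot: [180.0, -0.0, -161.6]
contact_force: [-1.8, -0.3, -4.0]
gripper_width: 0.0435
```

```bash
python3 -c "
from h import *
for i in range(5):
    c=cap('side');s=r.get_state();print(s['contact_force'],s['gripper_width'])
print(s['tcp_pos'],s['eef_rot'])
P=cloud(c);d=np.linalg.norm(P[...,:2]-s['tcp_pos'][:2],axis=-1);m=(d<.024)&(P[...,2]>.015)&(P[...,2]<.1)
print(np.percentile(P[m][:,2],[0,1,50,99]))"
```

```text
[ 0.68009411 -0.55311466 -5.27474124] 0.043513669371975816
[-0.31349693  0.18865366 -4.61371967] 0.04362890628114789
[-0.34869694  0.76226188 -4.12137909] 0.04349671994327263
[-0.06119731 -0.32686726 -3.93394177] 0.043497119963227214
[ 0.37068906  0.82836892 -4.78566596] 0.04332709239497235
[ 0.41982688 -0.34114905  0.03716341] [ 1.79976591e+02 -2.92737751e-02 -1.61617767e+02]
[0.02593983 0.02724626 0.06384289 0.08082762]
```

Fz is about -4.5 N, so bush 2 is the heavy one. I'll refine the bore position in the robot frame while rising and moving over.

Emit:
step_arm([
  {"tx": 0,"ty": 0,"tz": 30,"ax": 0,"ay": 0,"az": 0,"claw": -0.3},
  {"tx": 0,"ty": 0,"tz": 40,"ax": 0,"ay": 0,"az": 0,"claw": -0.3},
  {"tx": 15,"ty": 15,"tz": 25,"ax": 0,"ay": 0,"az": 0,"claw": -0.3},
  {"tx": 30,"ty": 30,"tz": 0,"ax": 0,"ay": 0,"az": 0,"claw": -0.3},
  {"tx": 30,"ty": 30,"tz": 0,"ax": 0,"ay": 0,"az": 0,"claw": -0.3},
  {"tx": 30,"ty": 30,"tz": 0,"ax": 0,"ay": 0,"az": 0,"claw": -0.3},
  {"tx": 30,"ty": 30,"tz": 0,"ax": 0,"ay": 0,"az": 0,"claw": -0.3},
  {"tx": 30,"ty": 30,"tz": 0,"ax": 0,"ay": 0,"az": 0,"claw": -0.3},
  {"tx": 25,"ty": 25,"tz": 0,"ax": 0,"ay": 0,"az": 0,"claw": -0.3},
  {"tx": 12,"ty": 17,"tz": 0,"ax": 0,"ay": 0,"az": 0,"claw": -0.3},
  {"tx": 0,"ty": 0,"tz": 0,"ax": 0,"ay": 0,"az": 0,"claw": -0.3},
  {"tx": 0,"ty": 0,"tz": 0,"ax": 0,"ay": 0,"az": 0,"claw": -0.3},
])

```text
time_s: 18.1
tcp_pos: [0.6215, -0.1339, 0.1318]
eef_rot: [180.0, -0.1, -161.6]
contact_force: [-0.4, 0.5, -3.7]
gripper_width: 0.0433
```

Run:
```python
from h import *
np.set_printoptions(precision=4,suppress=True)
s=r.get_state();print(s['tcp_pos'],s['eef_rot'],s['contact_force'])
c=load('side5')
# bore rim ellipse: dark hole edge by tracing on the white plate
im=cv2.cvtColor(c['image'],cv2.COLOR_BGR2GRAY)[290:320,230:275]
k=cv2.resize(im,None,fx=8,fy=8,interpolation=cv2.INTER_CUBIC);_,b=cv2.threshold(k,0,255,cv2.THRESH_BINARY_INV+cv2.THRESH_OTSU)
cs=[x for x in cv2.findContours(b,cv2.RETR_EXTERNAL,cv2.CHAIN_APPROX_NONE)[0] if 2000<cv2.contourArea(x)<60000]
for x in cs:
    (u,v),ax,an=cv2.fitEllipse(x);u=230+(u+.5)/8-.5;v=290+(v+.5)/8-.5
    pts=np.array([ray(c,230+(p[0][0]+.5)/8-.5,290+(p[0][1]+.5)/8-.5,.059)[:2] for p in x])
    print(u,v,np.array(ax)/8,'side bore',ray(c,u,v,.059),cv2.minEnclosingCircle(pts.astype(np.float32)))
c2=cap('side'); cv2.imwrite('pics/s6.png',cv2.resize(c2['image'][200:360,200:360],None,fx=4,fy=3.7,interpolation=cv2.INTER_CUBIC))
```

```text
[ 0.6215 -0.1339  0.1318] [ 179.9711   -0.0877 -161.5747] [-0.379   0.4895 -3.6941]
247.98565673828125 301.8357219696045 [11.8809 19.5002] side bore [ 0.6227 -0.1322  0.059 ] ((0.6226797699928284, -0.13285808265209198), 0.0153110446408391)
```

View pics/s6.png

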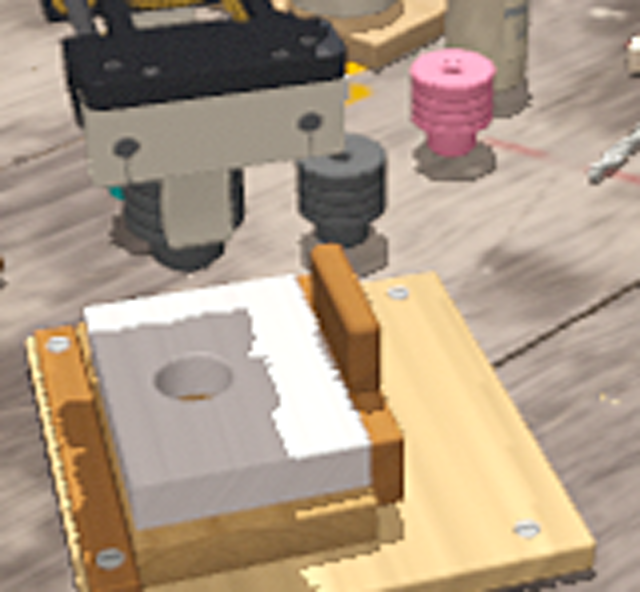

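The bush hangs over the bore (foot about (188,258), bore rim centre (193,377) in the crop). I'll compare the expected foot projection with the picture to get the bush's offset in the hand.

Run:
```python
from h import *
c=load('side');s=r.get_state();t=s['tcp_pos']
def pr(p):
    q=c['R']@p+c['t'];return 4*(q[0]/q[2]*c['fx']+c['cx']-200),3.7*(q[1]/q[2]*c['fy']+c['cy']-200)
for z in(-.0128,.0072,.0412): print(z,pr(np.array([t[0],t[1],t[2]+z])), pr(np.array([t[0]-.022,t[1],t[2]+z])), pr(np.array([t[0]+.022,t[1],t[2]+z])))
P=cloud(c);m=(abs(P[...,0]-t[0])<.03)&(abs(P[...,1]-t[1])<.03)&(P[...,2]<t[2]+.03)&(P[...,2]>t[2]-.014)
g=cv2.cvtColor(c['image'],cv2.COLOR_BGR2GRAY)
for v in (255,258,260,262,264,266,268): 
    u=np.where(m[v])[0]; print(v,(u.min(),u.max()) if len(u) else '', P[v,u].mean(0) if len(u) else '')
```

```text
-0.0128 (np.float64(187.44989095352605), np.float64(256.14554455051655)) (np.float64(246.58569061676053), np.float64(257.1489538643199)) (np.float64(128.33613981808446), np.float64(255.14250935354713))
0.0072 (np.float64(184.22663893498202), np.float64(214.73857553255144)) (np.float64(244.2794610626247), np.float64(215.74971322328653)) (np.float64(124.19655455243628), np.float64(213.72782068795502))
0.0412 (np.float64(178.51136072298038), np.float64(141.3182079994251)) (np.float64(240.19015957312263), np.float64(142.34246019680418)) (np.float64(116.8565477573427), np.float64(140.29435411711307))
255 (np.int64(231), np.int64(260)) [ 0.62529984 -0.11932945  0.15441931]
258 (np.int64(231), np.int64(260)) [ 0.62583482 -0.12039549  0.14858135]
260 (np.int64(231), np.int64(259)) [ 0.62803432 -0.11787113  0.14680052]
262 (np.int64(232), np.int64(240)) [ 0.63285839 -0.11673811  0.1440259 ]
264 (np.int64(235), np.int64(241)) [ 0.62978713 -0.11451072  0.14217476]
266 (np.int64(237), np.int64(255)) [ 0.61911071 -0.12343313  0.13274985]
268 (np.int64(238), np.int64(255)) [ 0.6196677  -0.12365222  0.12904913]
```

Head edges match the prediction to within 0.5 mm. Shift +1.1, +1.2 mm and descend, slowly near the mouth.

Emit:
step_arm([
  {"tx": 1.1,"ty": 1.2,"tz": -15,"ax": 0,"ay": 0,"az": 0,"claw": -0.3},
  {"tx": 0,"ty": 0,"tz": -20,"ax": 0,"ay": 0,"az": 0,"claw": -0.3},
  {"tx": 0,"ty": 0,"tz": -15,"ax": 0,"ay": 0,"az": 0,"claw": -0.3},
  {"tx": 0,"ty": 0,"tz": -6,"ax": 0,"ay": 0,"az": 0,"claw": -0.3},
  {"tx": 0,"ty": 0,"tz": -2,"ax": 0,"ay": 0,"az": 0,"claw": -0.3},
  {"tx": 0,"ty": 0,"tz": -2,"ax": 0,"ay": 0,"az": 0,"claw": -0.3},
  {"tx": 0,"ty": 0,"tz": -2,"ax": 0,"ay": 0,"az": 0,"claw": -0.3},
  {"tx": 0,"ty": 0,"tz": -2,"ax": 0,"ay": 0,"az": 0,"claw": -0.3},
  {"tx": 0,"ty": 0,"tz": 0,"ax": 0,"ay": 0,"az": 0,"claw": -0.3},
])

```text
time_s: 19.05
tcp_pos: [0.6231, -0.133, 0.0685]
eef_rot: [180.0, 0.0, -161.6]
contact_force: [-0.1, 0.7, -3.6]
gripper_width: 0.0431
```

Emit:
step_arm([
  {"tx": 0,"ty": 0,"tz": -1.5,"ax": 0,"ay": 0,"az": 0,"claw": -0.3},
  {"tx": 0,"ty": 0,"tz": -1.5,"ax": 0,"ay": 0,"az": 0,"claw": -0.3},
  {"tx": 0,"ty": 0,"tz": -1,"ax": 0,"ay": 0,"az": 0,"claw": -0.3},
  {"tx": 0,"ty": 0,"tz": -1,"ax": 0,"ay": 0,"az": 0,"claw": -0.3},
  {"tx": 0,"ty": 0,"tz": 0,"ax": 0,"ay": 0,"az": 0,"claw": -0.3},
])

```text
time_s: 19.55
tcp_pos: [0.623, -0.133, 0.0633]
eef_rot: [180.0, -0.0, -161.6]
contact_force: [0.9, 0.2, -4.3]
gripper_width: 0.0433
```

Emit:
step_arm([
  {"tx": 0,"ty": 0,"tz": -1.5,"ax": 0,"ay": 0,"az": 0,"claw": -0.3},
  {"tx": 0,"ty": 0,"tz": -1.5,"ax": 0,"ay": 0,"az": 0,"claw": -0.3},
  {"tx": 0,"ty": 0,"tz": -1.5,"ax": 0,"ay": 0,"az": 0,"claw": -0.3},
  {"tx": 0,"ty": 0,"tz": -1.5,"ax": 0,"ay": 0,"az": 0,"claw": -0.3},
  {"tx": 0,"ty": 0,"tz": -1.5,"ax": 0,"ay": 0,"az": 0,"claw": -0.3},
  {"tx": 0,"ty": 0,"tz": -1,"ax": 0,"ay": 0,"az": 0,"claw": -0.3},
  {"tx": 0,"ty": 0,"tz": 0,"ax": 0,"ay": 0,"az": 0,"claw": -0.3},
])

```text
time_s: 20.25
tcp_pos: [0.623, -0.133, 0.0547]
eef_rot: [180.0, -0.0, -161.6]
contact_force: [0.4, -0.3, -3.2]
gripper_width: 0.0434
```

Emit:
step_arm([
  {"tx": 0,"ty": 0,"tz": -0.8,"ax": 0,"ay": 0,"az": 0,"claw": -0.3},
  {"tx": 0,"ty": 0,"tz": -0.8,"ax": 0,"ay": 0,"az": 0,"claw": -0.3},
  {"tx": 0,"ty": 0,"tz": -0.8,"ax": 0,"ay": 0,"az": 0,"claw": -0.3},
  {"tx": 0,"ty": 0,"tz": -0.6,"ax": 0,"ay": 0,"az": 0,"claw": -0.3},
  {"tx": 0,"ty": 0,"tz": 0,"ax": 0,"ay": 0,"az": 0,"claw": -0.3},
])

```text
time_s: 20.75
tcp_pos: [0.6232, -0.133, 0.0523]
eef_rot: [-180.0, 0.0, -161.6]
contact_force: [-0.6, -0.1, -1.5]
gripper_width: 0.0435
```

Emit:
step_arm([
  {"tx": 0,"ty": 0,"tz": -0.4,"ax": 0,"ay": 0,"az": 0,"claw": -0.3},
  {"tx": 0,"ty": 0,"tz": -0.3,"ax": 0,"ay": 0,"az": 0,"claw": -0.3},
  {"tx": 0,"ty": 0,"tz": 0,"ax": 0,"ay": 0,"az": 0,"claw": -0.3},
  {"tx": 0,"ty": 0,"tz": 0,"ax": 0,"ay": 0,"az": 0,"claw": -0.3},
])

```text
time_s: 21.15
tcp_pos: [0.6233, -0.1331, 0.0521]
eef_rot: [-180.0, 0.0, -161.6]
contact_force: [-3.2, 1.0, 5.4]
gripper_width: 0.0434
```

Emit:
step_arm([
  {"tx": 0,"ty": 0,"tz": -0.2,"ax": 0,"ay": 0,"az": 0,"claw": -0.3},
  {"tx": 0,"ty": 0,"tz": 0,"ax": 0,"ay": 0,"az": 0,"claw": -0.3},
  {"tx": 0,"ty": 0,"tz": 0,"ax": 0,"ay": 0,"az": 0,"claw": -0.3},
  {"tx": 0,"ty": 0,"tz": 0,"ax": 0,"ay": 0,"az": 0,"claw": -0.3},
  {"tx": 0,"ty": 0,"tz": 0,"ax": 0,"ay": 0,"az": 0,"claw": -0.3},
])

```text
time_s: 21.65
tcp_pos: [0.6233, -0.133, 0.0521]
eef_rot: [-180.0, 0.0, -161.6]
contact_force: [-3.3, 2.2, 6.7]
gripper_width: 0.0433
```

Run:
```python
from h import *
F=[]
for i in range(6):
    c=cap('side');s=r.get_state();F.append(s['contact_force'])
print(np.mean(F,0),s['tcp_pos'],s['gripper_width'],s['time_s'])
t=cap('top')['image'][150:380,170:480]
b=cv2.resize(c['image'][200:360,200:360],None,fx=3,fy=3,interpolation=cv2.INTER_CUBIC)
t=cv2.resize(t,(320,237));o=np.zeros((480,800,3),np.uint8);o[:,:480]=b;o[:237,480:]=t;cv2.imwrite('pics/f.png',o)
P=cloud(c)
m=(abs(P[...,0]-.5)<.04)&(abs(P[...,1]+.49)<.04);print('glue top',P[m][:,2].max())
```

```text
[-3.92676302  1.41649248  6.43939813] [ 0.62328253 -0.13305013  0.05210328] 0.043775309533462516 21.95
glue top 0.15408086364629828
```

View pics/f.png

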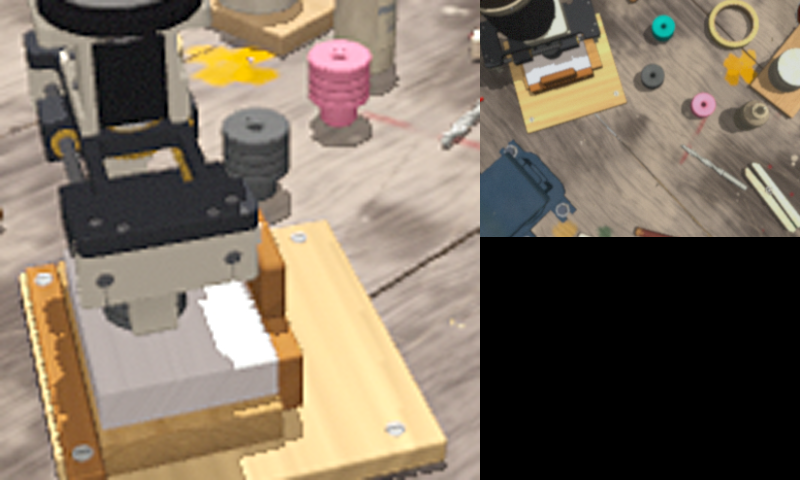

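The head rests on the plate at (145,305), the fence is flush at (285,360), bush 1 is upright and the glue bottle is standing. Contact is about 6.4 N measured plus 4.5 N of bush weight, so 11 N. Handing in.

```bash
python3 -c "
from h import *
r.close_job();s=r.get_state();print(s['time_s'],s['contact_force'],s['tcp_pos'])"
```

```text
the job is handed in; nothing more can be done
the job is handed in; nothing more can be done
```

The job is handed in with the jig flush and the heavier bush pressed home in its bore; `close_job` gives no verdict, so I don't know how it was judged.

- **Jig:** I slid it until the fence stopped dead against the work's near edge, with about 10 N of push. It looked square and flush in the pictures then and again at the end.
- **Weighing:** bush 1 pulled about 1.7 N, so it is the lighter one and is back upright on the bench. Bush 2 pulled about 4.5 N, so it is the heavier one.
- **Fit:** bush 2 stopped within 0.3 mm of the height I predicted for fully home. It is still gripped and pressed down with about 11 N (6.4 N measured plus its own weight).
- **Glue bottle:** it still stands, with its top measured at 154 mm. The clock read 21.95 s at the last check.

**Checks that disagreed:**
- **Height reading:** the reported TCP height put the fingertips about 35 mm lower than they really were. The first attempt to grip the jig therefore closed on nothing. I corrected for it using the side camera's depth, and later contacts agreed.
- **Top camera:** it differed from the robot by about 1.7 mm in y, which I allowed for.
- **Side force at the end:** about 4 N remains, pushing the fence towards the edge.

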